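# Clear the trimming board and rack the scraper

## Task

Take the straight-edged scraper out of its drip rest and use its blade (never the gripper itself) to sweep all four wax chips off the cutting board into the steel catch pan beside it. Then slide the scraper blade-down into the empty wide slot of the tool rack, keeping hold of it until it is fully home, and let go. Do not disturb the jars, the tall bottle or the toothed scraper already in the rack.

Things in the scene. Friction and masses are not known exactly. Their poses are not given: they have to be found in the camera images.
- scraper: straight-edged scraper: upright steel blade 76 x 3 x 70 mm (x wide, y thick, z tall) under a grey bar handle 86 x 22 x 36 mm (x, y, z), centred, 70 to 106 mm above the origin; about 0.2 kg. Origin: middle of the blade's bottom edge; z up to the handle, x along the blade. Starts upright in the drip rest, origin 7 mm above the table; grip the handle across its 22 mm thickness.
- rest: drip rest: low white plastic block 110 x 44 x 32 mm with one slot in its top, 84 mm long (x) and 5 mm wide (y), 25 mm deep, in which the scraper stands at the start. Fixed. Origin: centre of underside.
- board: wooden cutting board 225 x 140 x 24 mm (x, y, z) lying in the enamel tray, fixed. Origin: centre of underside, 4 mm above the table, so its top is 28 mm above the table.
- pan: steel catch pan, open on top, 225 x 140 mm outside, 16 mm high, walls and floor 4 mm, fixed. Lies in the tray beside the board, axes parallel, long sides facing, 6 mm gap, on the board's +y or -y side (it varies; centres 146 mm apart). Origin: centre of underside, 4 mm above the table; its rim is 8 mm lower than the board's top.
- tray: white enamel tray with a blue rim, 252 x 314 mm, 14 mm high (17 mm with the round edge, which is only seen), floor 4 mm, fixed; carries board and pan. Origin: centre of underside.
- chip1: loose cream wax chip, a flat slab 50 x 20 x 10 mm (x, y, z); origin at the centre of its underside. Starts flat on the board, long side roughly across the sweep. 12 g.
- chip2: loose cream wax chip, a flat slab 46 x 24 x 10 mm (x, y, z); origin at the centre of its underside. Starts flat on the board, long side roughly across the sweep. 12 g.
- chip3: loose cream wax chip, a flat slab 44 x 18 x 10 mm (x, y, z); origin at the centre of its underside. Starts flat on the board, long side roughly across the sweep. 12 g.
- chip4: loose cream wax chip, a flat slab 48 x 20 x 12 mm (x, y, z); origin at the centre of its underside. Starts flat on the board, long side roughly across the sweep. 12 g.
- jar: closed specimen jar, 38 mm in diameter, 70 mm tall, loose, standing on the board at one end or in the middle of its length (board x), with two chips in each of the other two of these three places (75 mm apart). Origin: centre of underside. To be left where it is.
- jar2: closed specimen jar, 48 mm in diameter, 85 mm tall, loose, on the table close behind the drip rest (about 0.11 m further along the rest's +x). Origin: centre of underside. To be left where it is.
- block_free: white plastic rack block 110 x 58 x 70 mm (x, y, z), fixed, with one EMPTY wide slot centred in its top: 84 mm long (x), 7 mm wide (y), 50 mm deep, edges bevelled 2 mm: the scraper's home. Origin: centre of underside, 6 mm above the table; slot floor at z = 20 mm, mouth at 70 mm. One of three blocks side by side (in y), 64 mm apart, in varying order.
- block_full: rack block of the same size and slot as the free one, with the toothed scraper in its slot. Fixed. Origin: centre of underside.
- block_narrow: rack block of the same size but with a slot only 40 mm long, empty; the scraper does not fit it. Fixed. Origin: centre of underside.
- comb: toothed scraper with a round grey handle (22 mm thick, 86 mm long, top 91 mm above its origin), standing in the full block. Loose. Origin: centre of its blade's bottom edge, 26 mm above the table; z up. To be left where it is.
- reagent: tall reagent bottle, 68 mm in diameter, 170 mm tall, loose, at the back of the table. Origin: centre of underside. To be left where it is.
Mind the look-alikes: they are no part of the job. What is shaped like the scraper but pink is not meant. Leave any turquoise look-alike of the chip3 alone.

How it is judged (in metres and radians):
On the way, in this order (a step that is already met when the one before it is completed fails the run):
1. all four chips lie in the catch pan, swept there (x of chip1 in the frame of pan between -0.112 and 0.112 m and y of chip1 in the frame of pan between -0.069 and 0.069 m and height (world z) of each of chip1, chip2, chip3, chip4 below 0.026 m and x of chip2 in the frame of pan between -0.112 and 0.112 m and y of chip2 in the frame of pan between -0.069 and 0.069 m and x of chip3 in the frame of pan between -0.112 and 0.112 m and y of chip3 in the frame of pan between -0.069 and 0.069 m and x of chip4 in the frame of pan between -0.112 and 0.112 m and y of chip4 in the frame of pan between -0.069 and 0.069 m), for 0.2 s.
2. the scraper is fully home in the empty wide slot while the gripper still holds it (x of scraper in the frame of block_free between -0.01 and 0.01 m and y of scraper in the frame of block_free between -0.004 and 0.004 m and z of scraper in the frame of block_free between 0.014 and 0.024 m and angle between the x axis of scraper and the x axis of block_free, either way round below 0.12 rad and angle between scraper's own z axis and vertical below 0.12 rad and contact force between the fingers and scraper above 0.5 N), for 0.1 s.
At the end, for the whole second after the job is handed in: All four chips rest in the catch pan, lower than 26 mm above the table. The straight scraper, released, stands at rest in the free block's slot: edge within 4 mm of the slot floor, within 10 mm along and 4 mm across its centre, within 0.12 rad of upright and of its direction (all of step 1 and x of scraper in the frame of block_free between -0.01 and 0.01 m and y of scraper in the frame of block_free between -0.004 and 0.004 m and z of scraper in the frame of block_free between 0.014 and 0.024 m and angle between the x axis of scraper and the x axis of block_free, either way round below 0.12 rad and angle between scraper's own z axis and vertical below 0.12 rad and linear speed of each of scraper, chip1, chip2, chip3, chip4 below 0.02 m/s); the robot touches nothing.
It fails at once if the jar on the board is shifted more than 20 mm or tipped (distance of jar from where it was at the start of the episode above 0.02 m or angle between jar's own z axis and vertical above 0.35 rad).
It fails at once if the jar behind the drip rest is shifted more than 20 mm or tipped (distance of jar2 from where it was at the start of the episode above 0.02 m or angle between jar2's own z axis and vertical above 0.35 rad).
It fails at once if the toothed scraper in the rack is shifted more than 20 mm or tipped (distance of comb from where it was at the start of the episode above 0.02 m or angle between comb's own z axis and vertical above 0.35 rad).
It fails at once if the tall bottle is shifted more than 20 mm or tipped (distance of reagent from where it was at the start of the episode above 0.02 m or angle between reagent's own z axis and vertical above 0.35 rad).
It fails at once if a chip is touched by the fingers or the arm instead of the scraper (contact force between any of the fingers, the arm and chip1 above 0.3 N or contact force between any of the fingers, the arm and chip2 above 0.3 N or contact force between any of the fingers, the arm and chip3 above 0.3 N or contact force between any of the fingers, the arm and chip4 above 0.3 N).
It also fails if it takes over 64 s, if anything falls off the work surface, if the arm or the gripper's body presses on something with over 40 N, if the wrist force passes 120 N, or if a joint passes its speed limit or range.

## Robot

A 6-joint arm with a two-finger parallel gripper is mounted at the origin on the work surface. World frame = base frame: x ahead of the robot, y to its left, z up, the work surface at z = 0. Lengths are in mm, angles in rad, forces in N, time in s.
With the tool pointing down it reaches from about 400 to 925 mm from the base axis. Payload 12.5 kg.
Tool frame: the origin (TCP) lies between the finger pads; the fingertips stand 19 mm ahead of it and the grasp point (between the pads) is the TCP (env.tips_ahead is the distance from the TCP to the fingertips, in mm); z points along the fingers, y is the line along which they close (so a half turn about z gives the same grasp; the last joint's range is limited). The gripper opens to 95 mm and grips with 3 to 60 N. Pads are 20 mm wide; open, the fingers measure 119 mm over their backs; the gripper's body (75 mm by 180 mm) begins 59 mm behind the grasp point.
Start: joints at [1.147, 0.491, 1.559, -0, 1.092, -0.106], TCP at [195.281, 593.725, 233.661] pointing down, gripper open.
Joint ranges: [-3.1, 3.1], [-0.84, 2.19], [0.05, 2.79], [-1.13, 4.28], [0.06, 2.93], [-2.69, 2.69]. Speed limits (rad/s): [2.22, 2.22, 2.79, 3.14, 3.14, 3.14].

## Interface

Orientations are given as [roll, pitch, yaw] about the fixed x, y, z axes, in that order (R = Rz(yaw) Ry(pitch) Rx(roll)).
In Python, from cell import env gives the robot as it stands.
- The arm moves only by the shell command python3 -m crank 'ROWS'. ROWS is JSON, a list of rows, each a list of 5 numbers: the shift along the tool's x, y, z in mm, then the turn about the tool's z in degrees, then the finger opening in mm, from 0 to 95.1. In form: [[dx, dy, dz, yaw, grip], ...]. A call has 1 to 10 rows; each row is the pose to reach, as a shift and turn from the pose commanded when the call began, along the tool's axes at that moment; what a row does not reach only later rows make up. A row lasts 1/12 s, in which the tool goes at most 41.7 mm and 7.16 degrees, less where a joint would pass 70% of its speed; a pose out of reach is approached as far as the arm can. A call with a gripper value outside its range is refused whole. The fingers move at their own pace and stop on an object; the grip force is fixed at half the most. Time passes only in rows, so rows that repeat a pose let the fingers close. It gives the time, the measured TCP pose, the force, the opening and the grip force at its end, in the units of the state.
- env.state(): the state, without advancing time (a new reading comes with each control period).
- env.read_camera(name): name is "side" or "top" or "wrist"; returns a dict with "img" (420x560x3 uint8, blue, green, red), "K" (3x3 intrinsics, pixels), "pose" (4x4, takes a point from camera to world coordinates). Camera axes: x right, y down, z forward; pixel columns grow to the right and rows downward; lengths in mm; the calibration is good to about 2 mm. The wrist camera is an equidistant fisheye: a pixel r from the principal point sees the ray r / f radians off the axis. A picture is of the moment at which its call begins. There is no depth.
- env.job_done(): hands the job in; it is judged then, once.
The state is a dict: "t": time; "joints": joint angles; "qvel": joint speeds; "tau": joint torques, N m; "eef_pos": TCP position; "tcp_rot": TCP orientation; "ft_force": force on the tool from outside, world axes, zero at the start; "moment": the same for the moment, N m; "opening": opening from 0.0 (shut) to 1.0 (fully open); "grip_force": force on a finger pad.
Only numpy, scipy, OpenCV 4.12 (cv2) and the standard library are available. Lean on these libraries where they do the work, as an engineer would, in place of code of your own. Each camera call takes 0.05 s, during which the arm holds its last target. There are 200 camera calls.

## Working session

There is one attempt and no reset: what is moved stays moved. The work goes in short steps, Python scripts to look and compute and a shell command to move; the robot and the scene stay as the last step left them, time stands still between calls to the robot, and variables do not carry over. Pictures are saved under pics/ and viewed, at most 11 in all, crops included, and the job is handed in when it is done.

```bash
ls; mkdir -p pics
python3 - <<'E'
from cell import env
import cv2,numpy as np
print(env.state())
for n in ("top","side"):
    c=env.read_camera(n); cv2.imwrite(f"pics/{n}0.png",cv2.resize(c["img"],(784,588),interpolation=cv2.INTER_CUBIC)); cv2.imwrite(f"{n}0_raw.png",c["img"])
    np.savez(f"{n}0.npz",K=c["K"],pose=c["pose"]); print(n,c["K"].round(1).tolist(),c["pose"].round(3).tolist())
E
```

```text
pics
{'t': 0.0, 'joints': array([ 1.14741710e+00,  4.91552366e-01,  1.55942620e+00, -8.09223160e-06,
        1.09170806e+00, -1.05582803e-01]), 'qvel': array([ 0.00084035, -0.00140462,  0.00273099, -0.00010814, -0.00039465,
        0.00065131]), 'tau': array([ 1.20184170e-03, -6.12630486e+01, -2.58187097e+01,  6.92599732e-02,
        4.81508137e-02, -1.02142719e-04]), 'eef_pos': array([195.17770056, 593.51733259, 233.074214  ]), 'tcp_rot': array([-3.14050402e+00, -1.08152799e-04,  2.82379991e+00]), 'ft_force': array([-0.23354002,  0.0897843 ,  0.50153804]), 'moment': array([ 0.01452408, -0.00251306,  0.0054064 ]), 'grip_force': 0.0, 'opening': 1.0034429116675943}
top [[411.8, 0.0, 279.1], [0.0, 411.8, 206.8], [0.0, 0.0, 1.0]] [[-0.019, -0.987, 0.161, 437.737], [-0.999, 0.024, 0.028, 23.218], [-0.032, -0.16, -0.987, 864.037], [0.0, 0.0, 0.0, 1.0]]
side [[405.4, 0.0, 278.5], [0.0, 405.4, 206.9], [0.0, 0.0, 1.0]] [[-0.876, -0.373, 0.305, 278.517], [-0.482, 0.681, -0.551, 578.69], [-0.002, -0.63, -0.776, 790.882], [0.0, 0.0, 0.0, 1.0]]
```

View pics/top0.png

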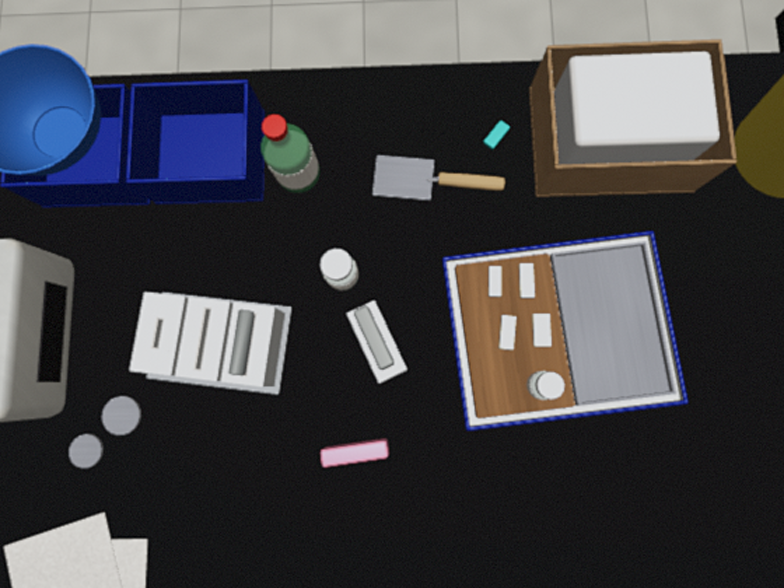

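View pics/side0.png

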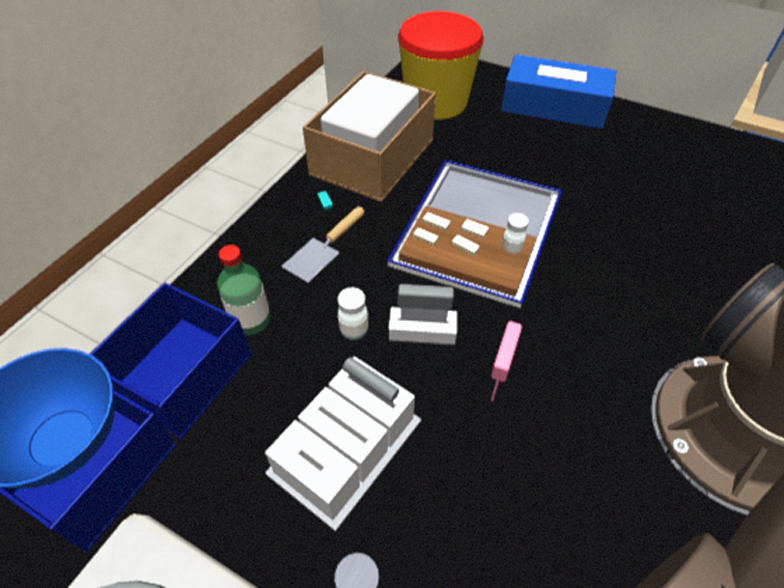

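The pictures (784x588, 1.4x zoom) show these candidates:
- **Scraper:** two candidates. The grey bar in the white rest at top (375,336) is the straight scraper. The pink bar at (355,453) is the look-alike.
- **Chips:** four cream slabs on the board at (495,281), (527,280), (508,332) and (542,330). The turquoise one at (497,134) is off-task.
- **Rack blocks:** three in a row. The left one (157,333) has a short slot, so it is the narrow block. The middle one (204,338) has a long empty slot, so it is the free block. The right one (242,342) holds the comb.
- **Pan:** on the world -y side of the board. The jar stands at the board's near end.

```bash
cat > h.py <<'E'
import numpy as np,cv2
def load(n): d=np.load(n+".npz"); return cv2.imread(n+"_raw.png"),d["K"],d["pose"]
def plane(uv,z,K,P):
    uv=np.atleast_2d(uv).astype(float); d=np.c_[(uv[:,0]-K[0,2])/K[0,0],(uv[:,1]-K[1,2])/K[1,1],np.ones(len(uv))]@P[:3,:3].T
    s=(z-P[2,3])/d[:,2]; return (P[:3,3]+d*s[:,None])[:,:2]
def blobs(m,amin):
    return sorted([c for c in cv2.findContours(m.astype(np.uint8),cv2.RETR_LIST,cv2.CHAIN_APPROX_NONE)[0] if cv2.contourArea(c)>amin],key=cv2.contourArea)
def rect(c,z,K,P):
    w=plane(c.reshape(-1,2),z,K,P); r=cv2.minAreaRect(w.astype(np.float32)); (cx,cy),(a,b),t=r
    if a<b: a,b,t=b,a,t+90
    return np.round([cx,cy,a,b,(t+90)%180-90],1)  # centre,long,short,yaw deg of long axis
E
python3 - <<'E'
from h import *
im,K,P=load("top0"); hsv=cv2.cvtColor(im,cv2.COLOR_BGR2HSV); H,S,V=cv2.split(hsv)
def roi(x0,y0,x1,y1):
    m=np.zeros(H.shape,bool); m[int(y0/1.4):int(y1/1.4),int(x0/1.4):int(x1/1.4)]=1; return m
print("hsv handle",hsv[240,268],"rest",hsv[230,253],"pan",hsv[235,440],"board",hsv[260,345],"chip",hsv[200,353],"slot",hsv[240,146])
br=(S>80)&(H<25)&(V>50)&roi(440,230,690,430)
c=blobs(br,500)[-1]; print("board",rect(cv2.convexHull(c),28,K,P))
ch=(S<60)&(V>170)&roi(475,258,560,352)
for c in blobs(ch,60): print("chip",c.reshape(-1,2).mean(0)*1.4,rect(c,38,K,P))
jr=(S<60)&(V>150)&roi(525,366,570,405)
for c in blobs(jr,60)[-1:]: print("jar top",rect(c,98,K,P))
pn=(S<60)&(V>80)&(V<185)&roi(552,240,680,410)
print("pan floor-ish",rect(cv2.convexHull(blobs(pn,500)[-1]),14,K,P))
for lo,hi in((60,140),(60,160),(60,175)):
  hd=(V>lo)&(V<hi)&roi(345,300,410,385); b=blobs(hd,100)
  if b: print("handle",lo,hi,rect(b[-1],113,K,P))
rs=(V>60)&roi(340,295,412,390); print("rest outl",rect(blobs(rs,200)[-1],32,K,P))
sl=(V<150)&roi(192,303,218,372)
for c in blobs(sl,10): print("slot",c.reshape(-1,2).mean(0)*1.4,rect(c,76,K,P))
sl=(V<150)&roi(148,310,168,355)
for c in blobs(sl,10): print("nslot",rect(c,76,K,P))
E
```

```text
hsv handle [ 60   4 183] rest [105   2 222] pan [113  13 163] board [ 14 132 147] chip [100   4 218] slot [ 20  11 136]
board [ 504.9 -128.4  221.1  139.7    5.8]
chip [494.30181818 280.30545455] [ 581.7 -103.3   43.3   16.2   -2.8]
chip [526.509375 279.3     ] [ 582.5 -149.7   47.8   20.1   -3.1]
chip [507.4125 331.7125] [ 507.6 -118.4   48.1   20.8   -7.5]
chip [541.71515152 329.06363636] [ 509.1 -167.2   46.    24.    -1.3]
jar top [ 431.7 -156.2   43.6   35.9   88.9]
pan floor-ish [ 520.7 -273.   225.   145.3    5.9]
handle 60 175 [493.2  65.3 103.3  43.7  24.2]
rest outl [499.1  69.9 114.5  48.4  24.2]
slot [202.38139535 338.11627907] [503.9 307.3  81.9   5.6  -8. ]
nslot [513.6 370.3  37.6   5.5  -8.9]
```

Run:
```python
from h import *
im,K,P=load("top0"); V=im.max(2)
m=np.zeros(V.shape,bool); m[214:274,246:292]=1
for lo,hi in((100,200),(130,205),(150,205)):
  b=blobs(cv2.morphologyEx(((V>lo)&(V<hi)&m).astype(np.uint8),cv2.MORPH_OPEN,np.ones((3,3))),50)
  for c in b[-2:]: print("handle",lo,c.reshape(-1,2).mean(0)*1.4,rect(c,113,K,P))
rs=blobs((V>60)&m,200)[-1]
cv2.imwrite("pics/crop.png",cv2.resize(im[200:290,230:310],None,fx=6,fy=6,interpolation=cv2.INTER_CUBIC))
```

```text
handle 100 [373.43653846 337.30576923] [498.3  68.7  88.5  23.8  24.2]
handle 130 [372.85   335.9625] [499.9  69.8  84.5  24.6  24.3]
handle 150 [373.09247312 336.99354839] [498.5  69.1  81.1  16.6  24.1]
```

View pics/crop.png

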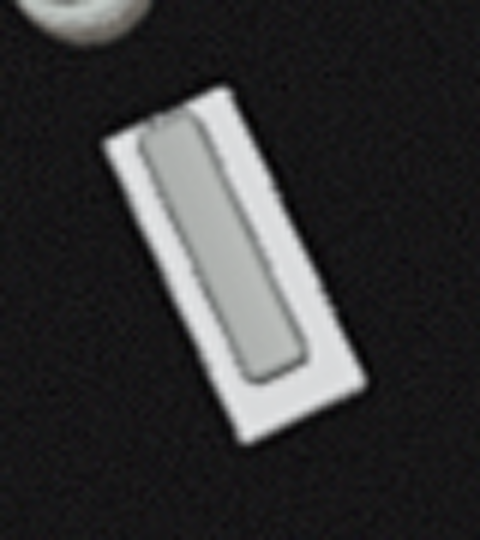

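```bash
cat >> h.py <<'E'
def go(x,y,z,yaw):
    from cell import env
    s=env.state(); p=s["eef_pos"]; a=s["tcp_rot"][2]; d=np.array([x,y,z])-p
    w=-((yaw-np.degrees(a)+180)%360-180)
    print("at",p.round(1),np.degrees(s["tcp_rot"]).round(2),"-> rows",np.round([np.cos(a)*d[0]+np.sin(a)*d[1],np.sin(a)*d[0]-np.cos(a)*d[1],-d[2],w],1))
E
python3 -m crank '[[-30,-27,0,-5,95],[-60,-54,0,-10,95],[-90,-80,0,-15,95],[-120,-107,0,-20,95],[-150,-134,0,-25,95],[-180,-161,0,-30,95],[-210,-187,0,-35,95],[-240,-214,0,-40,95],[-260,-232,0,-42.4,95],[-260,-232,0,-42.4,95]]'
python3 -c "
from h import go;go(499,69,200,204.2)"
```

```text
t: 0.93
eef_pos: [371.5, 288.8, 233.6]
tcp_rot: [-3.141, -0.0, -2.72]
ft_force: [-0.3, 0.5, -0.2]
opening: 0.995
grip_force: 0.0
at [371.5 288.8 233.6] [-1.7996e+02 -1.0000e-02 -1.5585e+02] -> rows [-2.650e+01 -2.527e+02  3.360e+01 -1.000e-01]
```

```bash
python3 -m crank '[[-4,-32,0,0,95],[-8,-64,0,0,95],[-12,-96,4,0,95],[-16,-128,10,0,95],[-20,-160,16,0,95],[-23,-192,22,0,95],[-25,-224,28,0,95],[-26.5,-245,34,0,95],[-26.5,-252.7,34,0,95],[-26.5,-252.7,34,0,95]]'
python3 - <<'E'
from h import *; from cell import env
go(499,69,96,204.2)
c=env.read_camera("wrist"); cv2.imwrite("pics/w1.png",c["img"]); cv2.imwrite("w1_raw.png",c["img"]);np.savez("w1.npz",K=c["K"],pose=c["pose"]);print(c["K"],c["pose"].round(3))
E
```

```text
t: 1.77
eef_pos: [497.8, 71.7, 199.2]
tcp_rot: [3.141, -0.001, -2.722]
ft_force: [-0.3, 0.4, -0.2]
opening: 0.998
grip_force: 0.0
at [497.8  71.7 199.2] [ 1.7997e+02 -5.0000e-02 -1.5594e+02] -> rows [ 0.000e+00 -2.900e+00  1.032e+02 -1.000e-01]
[[325.1922621    0.         278.79213704]
 [  0.         325.1922621  216.37440878]
 [  0.           0.           1.        ]] [[-4.08000e-01  8.77000e-01  2.54000e-01  4.26633e+02]
 [ 9.13000e-01  3.92000e-01  1.13000e-01  3.99410e+01]
 [-1.00000e-03  2.78000e-01 -9.61000e-01  3.49737e+02]
 [ 0.00000e+00  0.00000e+00  0.00000e+00  1.00000e+00]]
```

View pics/w1.png

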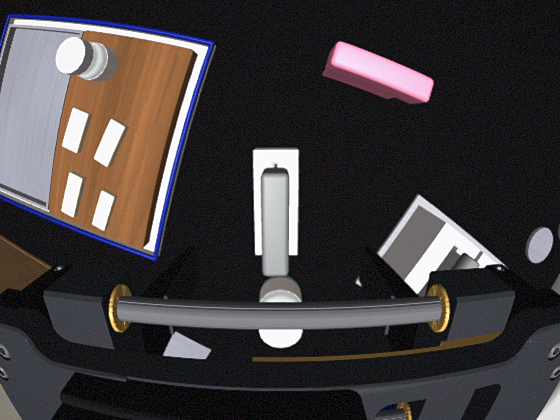

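The wrist view shows the grey handle in the white rest, columns 262–288 and rows 168–275, with jar2 beyond it at (280,315). I'll cast those edge points onto z = 113.

```bash
cat >> h.py <<'E'
def fish(uv,z,K,P):
    uv=np.atleast_2d(uv).astype(float); p=(uv-K[:2,2])/K[0,0]; t=np.linalg.norm(p,axis=1); 
    d=np.c_[p/t[:,None]*np.sin(t)[:,None],np.cos(t)]@P[:3,:3].T
    s=(z-P[2,3])/d[:,2]; return (P[:3,3]+d*s[:,None])[:,:2]
E
python3 - <<'E'
from h import *
im,K,P=load("w1"); V=im.max(2)
print(V[220,250:305].tolist())
m=np.zeros(V.shape,bool); m[160:276,255:298]=1
for hi in (200,215,225):
  b=blobs(cv2.morphologyEx(((V>90)&(V<hi)&m).astype(np.uint8),cv2.MORPH_OPEN,np.ones((3,3))),100)
  for c in b[-1:]:
    w=fish(c.reshape(-1,2),113,K,P); (cx,cy),s,t=cv2.minAreaRect(w.astype(np.float32)); print(hi,c.reshape(-1,2).min(0),c.reshape(-1,2).max(0),cx,cy,s,t)
E
```

```text
[20, 20, 14, 45, 200, 255, 255, 252, 252, 255, 248, 156, 125, 160, 184, 199, 209, 208, 207, 206, 205, 204, 204, 202, 204, 203, 202, 200, 201, 200, 196, 199, 199, 197, 188, 170, 148, 126, 110, 254, 255, 252, 251, 252, 252, 253, 255, 226, 100, 26, 28, 14, 29, 22, 31]
200 [261 173] [288 275] 497.8548583984375 68.04898834228516 (82.57134246826172, 20.694599151611328) 24.328323364257812
215 [261 173] [289 275] 497.8354187011719 68.15576934814453 (82.66158294677734, 21.14967155456543) 23.48797035217285
225 [260 173] [289 275] 497.8331604003906 68.1086654663086 (82.53057861328125, 21.62672996520996) 24.118873596191406
```

```bash
python3 -m crank '[[0.5,-3,15,0,95],[0.5,-3,35,0,95],[0.5,-3,55,0,95],[0.5,-3,75,0,95],[0.5,-3,90,0,95],[0.5,-3,100,0,95],[0.5,-3,104,0,95],[0.5,-3,104,0,95],[0.5,-3,104,0,60],[0.5,-3,104,0,40]]'
python3 -m crank '[[0,0,0,0,10],[0,0,0,0,10],[0,0,0,0,10],[0,0,0,0,10],[0,0,0,0,10],[0,0,0,0,10],[0,0,0,0,10],[0,0,0,0,10]]'
```

```text
t: 2.65
eef_pos: [498.6, 69.8, 96.5]
tcp_rot: [-3.141, 0.001, -2.719]
ft_force: [0.0, 0.5, 0.1]
opening: 0.91
grip_force: 0.0
t: 3.32
eef_pos: [498.3, 69.5, 95.6]
tcp_rot: [3.141, 0.0, -2.719]
ft_force: [-0.4, 0.3, -1.3]
opening: 0.354
grip_force: 0.0
```

```bash
python3 -m crank '[[0,0,0,0,10],[0,0,0,0,10],[0,0,0,0,10],[0,0,0,0,10],[0,0,0,0,10],[0,0,0,0,10]]'
```

```text
t: 3.82
eef_pos: [498.3, 69.5, 95.6]
tcp_rot: [3.142, 0.0, -2.719]
ft_force: [-0.3, -0.1, 0.7]
opening: 0.23
grip_force: 30.0
```

```bash
python3 -m crank '[[0,0,-6,0,10],[0,0,-14,0,10],[0,0,-24,0,10],[0,0,-36,0,10],[0,0,-50,0,10],[0,0,-64,0,10],[0,0,-76,0,10],[0,0,-86,0,10],[0,0,-90,0,10],[0,0,-90,0,10]]'
python3 -m crank '[[-1,-12,0,1.5,10],[-2,-30,0,4,10],[-3,-50,0,6.5,10],[-5,-70,0,9,10],[-6,-92,0,11,10],[-8,-114,0,13.5,10],[-9,-134,0,16,10],[-10,-150,0,18,10],[-10,-161,0,18.2,10],[-10,-161,0,18.2,10]]'
python3 -c "
from h import go;go(573.5,-73,118.1,186)"
```

```text
t: 4.65
eef_pos: [498.5, 69.6, 186.8]
tcp_rot: [-3.141, 0.002, -2.719]
ft_force: [-0.5, 0.7, -2.2]
opening: 0.237
grip_force: 30.0
t: 5.48
eef_pos: [573.9, -75.1, 184.9]
tcp_rot: [3.142, -0.001, -3.038]
ft_force: [0.0, -0.6, -1.8]
opening: 0.231
grip_force: 30.0
at [573.9 -75.1 184.9] [ 1.8000e+02 -3.0000e-02 -1.7409e+02] -> rows [ 0.2  2.1 66.8 -0.1]
```

```bash
python3 -m crank '[[0,2,10,0,10],[0,2,22,0,10],[0,2,34,0,10],[0,2,44,0,10],[0,2,50,0,10],[0,2,50,0,10]]'
python3 - <<'E'
from h import *; from cell import env
go(573.5,-73,118.1,186)
a=env.read_camera("side")["img"][110:240,260:430]; b=env.read_camera("top")["img"][150:320,310:500]
a=cv2.resize(a,None,fx=2.3,fy=2.3,interpolation=cv2.INTER_CUBIC);b=cv2.resize(b,None,fx=2.1,fy=2.1,interpolation=cv2.INTER_CUBIC)
o=np.zeros((max(a.shape[0],b.shape[0]),a.shape[1]+b.shape[1],3),np.uint8);o[:a.shape[0],:a.shape[1]]=a;o[:b.shape[0],a.shape[1]:]=b;cv2.imwrite("pics/s2.png",o)
E
```

```text
t: 5.98
eef_pos: [572.4, -70.5, 134.2]
tcp_rot: [3.141, -0.002, -3.036]
ft_force: [-0.1, 0.0, -2.1]
opening: 0.227
grip_force: 30.0
at [572.4 -70.5 134.2] [ 1.7995e+02 -1.3000e-01 -1.7396e+02] -> rows [-0.8 -2.6 16.1  0. ]
```

View pics/s2.png

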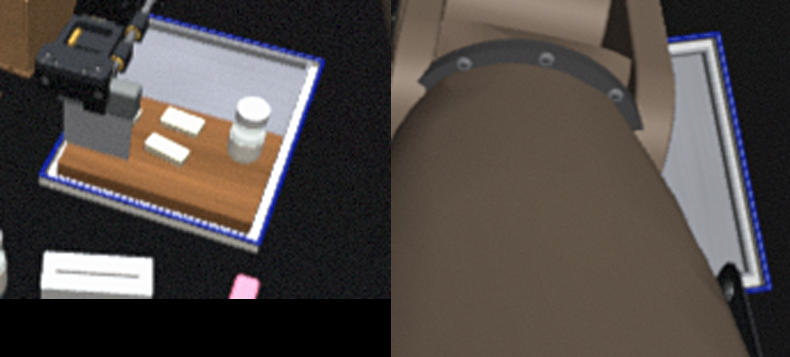

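The side crop shows the blade upright at (98,130), behind the far chip pair, and the near pair at (165,150) and (183,120) is clear of it. Next I'll lower and sweep.

```bash
python3 -m crank '[[-1,0,8,0,10],[-1,0,14,0,10],[-1,0,16,0,10],[-1,0,16,0,10],[-1,-6,16,0,10],[-1,-14,16,0,10],[-1,-22,16,0,10],[-1,-31,16,0,10],[-1,-40,16,0,10],[-1,-49,16,0,10]]'
python3 -m crank '[[0,-9,0,0,10],[0,-18,0,0,10],[0,-27,0,0,10],[0,-36,0,0,10],[0,-45,0,0,10],[0,-54,0,0,10],[0,-61,0,0,10],[0,-66,0,0,10],[0,-68,0,0,10],[0,-68,0,0,10]]'
python3 -c "
from h import go
import numpy as np
for v in(-73,-110):go(504.9+73.6-v*-.1045*-1 if 0 else 504.9+73.6-.1045*v,-128.4+7.7+.9945*v,118.1,186)"
```

```text
t: 6.92
eef_pos: [579.4, -121.2, 119.7]
tcp_rot: [3.142, 0.0, -3.038]
ft_force: [-0.9, -0.1, -2.1]
opening: 0.232
grip_force: 30.0
t: 7.75
eef_pos: [586.4, -187.9, 119.5]
tcp_rot: [3.142, 0.0, -3.037]
ft_force: [0.2, 0.3, -0.9]
opening: 0.232
grip_force: 30.0
at [ 586.4 -187.9  119.5] [ 179.99    0.   -174.03] -> rows [ 0.8 -5.3  1.4 -0. ]
at [ 586.4 -187.9  119.5] [ 179.99    0.   -174.03] -> rows [  0.8 -42.3   1.4  -0. ]
```

```bash
python3 -m crank '[[0,-5,0,0,10],[0,-8.5,0,0,10],[0,-8.5,4,0,10],[0,-10,8,0,10],[0,-16,8,0,10],[0,-23,8,0,10],[0,-31,8,0,10],[0,-39,8,0,10],[0,-45,8,0,10],[0,-45,8,0,10]]'
python3 -m crank '[[0,0,-8,0,10],[0,0,-25,0,10],[0,0,-45,0,10],[0,0,-60,0,10],[0,0,-66,0,10],[0,0,-66,0,10]]'
python3 - <<'E'
from h import *; from cell import env
u,v=3,40
go(504.9+.9945*u-.1045*v,-128.4+.1045*u+.9945*v,184,186)
a=env.read_camera("side")["img"][100:240,260:430]
cv2.imwrite("pics/s3.png",cv2.resize(a,None,fx=3.5,fy=3.5,interpolation=cv2.INTER_CUBIC))
E
```

```text
t: 8.58
eef_pos: [591.2, -233.9, 111.6]
tcp_rot: [-3.141, 0.0, -3.038]
ft_force: [-1.1, -0.4, -1.7]
opening: 0.226
grip_force: 30.0
t: 9.08
eef_pos: [591.5, -232.2, 179.5]
tcp_rot: [-3.14, 0.002, -3.037]
ft_force: [1.0, 1.1, -2.5]
opening: 0.226
grip_force: 30.0
at [ 591.5 -232.2  179.5] [-1.7992e+02  1.4000e-01 -1.7399e+02] -> rows [ 72.3 152.3  -4.5   0. ]
```

View pics/s3.png

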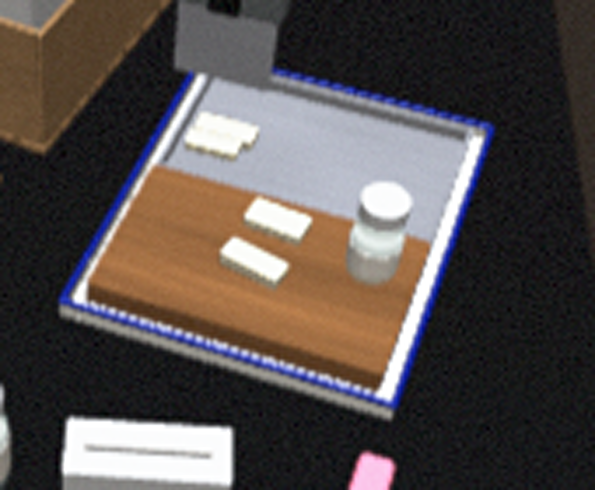

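The two far chips lie flat in the pan at crop (225,130), and the other two are untouched on the board at (278,218) and (254,260). The second sweep is next.

```bash
python3 -m crank '[[6,12,0,0,10],[16,32,0,0,10],[26,54,0,0,10],[36,76,0,0,10],[46,98,0,0,10],[56,118,0,0,10],[65,136,0,0,10],[72,150,0,0,10],[72,152,0,0,10],[72,152,0,0,10]]'
python3 -c "
from h import go
u,v=3,40
go(504.9+.9945*u-.1045*v,-128.4+.1045*u+.9945*v,118.5,186)"
```

```text
t: 9.97
eef_pos: [503.3, -88.0, 177.1]
tcp_rot: [3.141, -0.001, -3.036]
ft_force: [-0.6, -0.8, -1.6]
opening: 0.231
grip_force: 30.0
at [503.3 -88.  177.1] [ 1.7997e+02 -5.0000e-02 -1.7394e+02] -> rows [-0.3 -0.3 58.6  0.1]
```

```bash
python3 -m crank '[[0,0,10,0,10],[0,0,25,0,10],[0,0,40,0,10],[0,0,51,0,10],[0,0,57,0,10],[0,0,58.5,0,10],[0,0,58.5,0,10],[0,-6,58.5,0,10],[0,-14,58.5,0,10],[0,-22,58.5,0,10]]'
python3 -m crank '[[0,-9,0,0,10],[0,-18,0,0,10],[0,-27,0,0,10],[0,-36,0,0,10],[0,-45,0,0,10],[0,-54,0,0,10],[0,-63,0,0,10],[0,-72,0,0,10],[0,-80,0,0,10],[0,-84,0,0,10]]'
python3 -c "
from h import go
u,v=3,-76
go(504.9+.9945*u-.1045*v,-128.4+.1045*u+.9945*v,111.5,186)"
```

```text
t: 10.8
eef_pos: [506.3, -111.4, 119.7]
tcp_rot: [-3.141, 0.001, -3.037]
ft_force: [0.2, 0.0, -2.0]
opening: 0.229
grip_force: 30.0
t: 11.63
eef_pos: [514.8, -195.2, 119.1]
tcp_rot: [-3.141, 0.0, -3.038]
ft_force: [0.3, -0.4, -1.0]
opening: 0.233
grip_force: 30.0
at [ 514.8 -195.2  119.1] [-1.7999e+02  1.0000e-02 -1.7404e+02] -> rows [-0.1 -8.5  7.6 -0. ]
```

```bash
python3 -m crank '[[0,-5,0,0,10],[0,-8.5,0,0,10],[0,-8.5,4,0,10],[0,-10,8,0,10],[0,-16,8,0,10],[0,-23,8,0,10],[0,-31,8,0,10],[0,-39,8,0,10],[0,-45,8,0,10],[0,-45,8,0,10]]'
python3 -m crank '[[0,0,-8,0,10],[0,0,-25,0,10],[0,0,-45,0,10],[0,0,-65,0,10],[0,0,-85,0,10],[0,0,-95,0,10],[0,0,-105,0,10],[0,0,-110,0,10],[0,0,-110,0,10]]'
python3 - <<'E'
from h import *; from cell import env
go(450,80,225,179); go(503.9,307.3,225,172)
c=env.read_camera("side")["img"];a=c[100:240,260:430]
cv2.imwrite("pics/s4.png",cv2.resize(a,None,fx=3.5,fy=3.5,interpolation=cv2.INTER_CUBIC))
E
```

```text
t: 12.47
eef_pos: [519.6, -240.3, 111.1]
tcp_rot: [-3.141, 0.001, -3.038]
ft_force: [-0.0, -0.1, -2.0]
opening: 0.23
grip_force: 30.0
t: 13.22
eef_pos: [519.5, -238.8, 221.8]
tcp_rot: [-3.141, 0.001, -3.037]
ft_force: [0.3, 0.1, -1.4]
opening: 0.228
grip_force: 30.0
at [ 519.5 -238.8  221.8] [-1.7997e+02  5.0000e-02 -1.7400e+02] -> rows [ 35.8 324.3  -3.2   7. ]
at [ 519.5 -238.8  221.8] [-1.7997e+02  5.0000e-02 -1.7400e+02] -> rows [-41.6 544.7  -3.2  14. ]
```

View pics/s4.png

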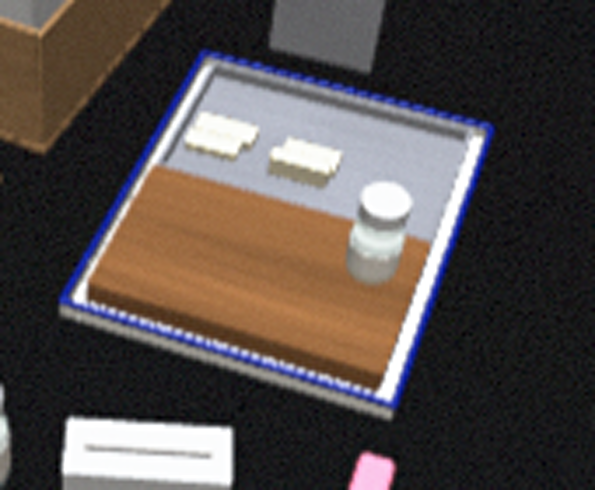

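All four chips are in the pan: one pair at crop (225,130) and the other at (305,160), with one chip lying on its mate, bottom at 20 mm or less. The board is clear and the jar hasn't moved. Next I'll carry the scraper to the rack.

```bash
python3 -m crank '[[-1,12,-3,1,10],[-3,35,-6,2,10],[-5,65,-10,3,10],[-8,95,-14,4,10],[-10,125,-18,5,10],[-12,155,-20,6,10],[-15,188,-20,7,10],[-17,220,-20,8,10],[-19,246,-20,9,10],[-20,262,-20,10,10]]'
python3 -c "
from h import go
go(503.9,307.3,240,172)"
```

```text
t: 14.1
eef_pos: [511.2, 26.2, 240.1]
tcp_rot: [3.141, -0.002, 3.072]
ft_force: [0.2, -0.2, -1.8]
opening: 0.232
grip_force: 30.0
at [511.2  26.2 240.1] [ 1.7998e+02 -1.1000e-01  1.7602e+02] -> rows [2.680e+01 2.799e+02 1.000e-01 4.000e+00]
```

```bash
python3 -m crank '[[2,15,0,0.5,10],[5,45,0,1,10],[8,80,0,1.5,10],[11,115,0,2,10],[14,150,0,2.5,10],[18,185,0,3,10],[21,220,0,3.5,10],[24,250,0,4,10],[26,272,0,4,10],[27,280,0,4,10]]'
python3 -m crank '[[0,0,0,0,10],[0,0,0,0,10],[0,0,0,0,10]]'
python3 - <<'E'
from h import *; from cell import env
go(503.9,307.3,170,172)
for n in("side","top","wrist"):
  c=env.read_camera(n);cv2.imwrite(n+"5_raw.png",c["img"]);np.savez(n+"5.npz",K=c["K"],pose=c["pose"])
a=cv2.resize(cv2.imread("side5_raw.png")[170:390,170:320],None,fx=2.6,fy=2.6,interpolation=cv2.INTER_CUBIC)
b=cv2.resize(cv2.imread("wrist5_raw.png")[0:420,130:430],None,fx=1.36,fy=1.36,interpolation=cv2.INTER_CUBIC)
h=min(len(a),len(b));cv2.imwrite("pics/s5.png",np.hstack([a[:h],b[:h]]));print(a.shape,b.shape)
E
```

```text
t: 14.93
eef_pos: [503.8, 307.7, 239.7]
tcp_rot: [-3.141, -0.002, 3.004]
ft_force: [0.3, 0.0, -1.4]
opening: 0.228
grip_force: 30.0
t: 15.18
eef_pos: [504.6, 303.9, 240.7]
tcp_rot: [-3.141, -0.001, 3.001]
ft_force: [1.0, -0.4, -2.2]
opening: 0.232
grip_force: 30.0
at [504.6 303.9 240.7] [-1.7997e+02 -4.0000e-02  1.7195e+02] -> rows [ 1.1  3.3 70.7 -0.1]
(572, 390, 3) (571, 408, 3)
```

View pics/s5.png

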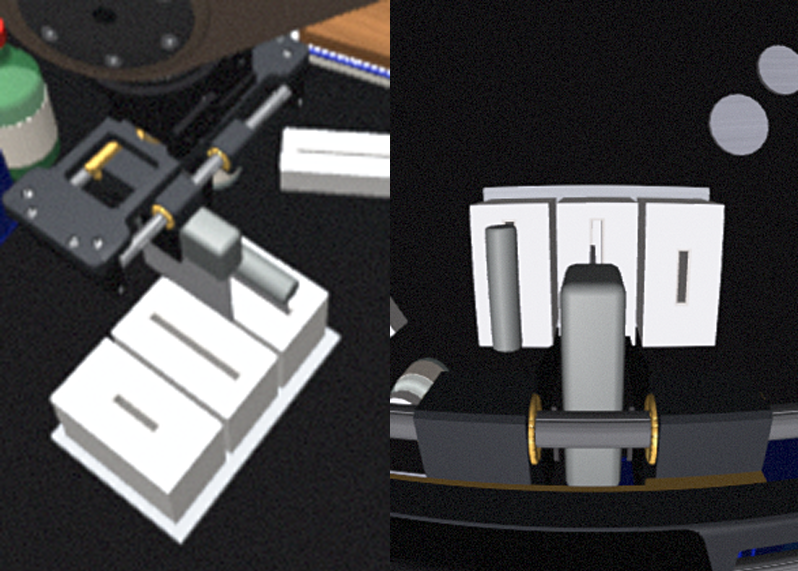

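The left half (side view) shows the blade above the rack. The empty wide slot runs from crop (150,316) to (238,378), and the comb is to its right. The right half (wrist view) shows the middle slot at (597,240) in line with the blade. I'll check the slot position numerically.

Run:
```python
from h import *; from cell import env
for n in("side0","side5"):
  im,K,P=load(n); V=im.max(2); m=np.zeros(V.shape,bool); m[280:325,218:270]=1
  for c in blobs((V<175)&m,15)[::-1][:4]: print(n,c.reshape(-1,2).mean(0).round(),rect(c,76,K,P))
im,K,P=load("wrist5"); V=im.max(2)
x0,y0,x1,y1=[int(v) for v in((585-390)/1.36+130,210/1.36,(612-390)/1.36+130,262/1.36)]
for r in range(y0,y1,4): print(r,x0,V[r,x0:x1].tolist())
print([ (env.state()["eef_pos"].round(1)) for _ in range(2)])
go(503.9,307.3,170,172)
# slot centre line in blade-lateral coords from wrist, z=76
R=np.radians(172)
```

```text
side0 [244. 303.] [504.1 308.   80.9   5.3  -7.7]
side0 [221. 284.] [560.4 297.9  24.   19.8 -61.2]
side0 [232. 314.] [512.1 338.8  70.9   3.8  -8.2]
side0 [254. 290.] [500.9 275.7  75.2   3.7  -7.9]
side5 [255. 288.] [499.4 266.   72.3  22.2  -8.1]
side5 [244. 303.] [503.5 308.2  79.5   4.4  -7.8]
side5 [221. 283.] [561.3 296.2  22.   17.8 -55.8]
side5 [232. 314.] [512.8 338.7  69.4   3.   -8.1]
154 273 [243, 240, 243, 242, 242, 243, 244, 242, 241, 244, 243, 243, 243, 241, 241, 243, 242, 243, 242, 243]
158 273 [242, 241, 243, 243, 243, 242, 243, 243, 242, 243, 242, 242, 243, 243, 244, 241, 243, 243, 243, 242]
162 273 [241, 242, 243, 237, 223, 217, 229, 239, 239, 239, 237, 240, 186, 218, 228, 241, 243, 243, 243, 243]
166 273 [242, 242, 244, 237, 226, 206, 237, 245, 244, 243, 244, 247, 175, 218, 230, 240, 244, 243, 241, 243]
170 273 [244, 240, 244, 237, 224, 225, 240, 243, 243, 244, 245, 248, 175, 211, 230, 241, 244, 242, 243, 241]
174 273 [243, 243, 243, 236, 226, 225, 238, 242, 243, 243, 246, 248, 176, 213, 235, 241, 243, 242, 241, 244]
178 273 [244, 243, 244, 237, 223, 230, 242, 247, 244, 243, 245, 249, 180, 214, 232, 242, 243, 244, 242, 243]
182 273 [242, 243, 247, 236, 143, 65, 54, 89, 238, 249, 246, 247, 177, 214, 233, 241, 244, 244, 242, 243]
186 273 [243, 244, 249, 210, 117, 67, 59, 89, 240, 249, 246, 248, 179, 215, 232, 241, 244, 242, 240, 241]
190 273 [243, 245, 251, 212, 118, 64, 61, 82, 197, 246, 249, 248, 180, 211, 234, 241, 244, 242, 244, 242]
[array([504.8, 304. , 241.2]), array([504.8, 304. , 241.2])]
at [504.8 304.  241.2] [-180.     -0.    171.91] -> rows [ 1.3  3.2 71.2 -0.1]
```

```bash
python3 -m crank '[[1.4,3.6,10,0,10],[1.4,3.6,24,0,10],[1.4,3.6,38,0,10],[1.4,3.6,50,0,10],[1.4,3.6,60,0,10],[1.4,3.6,66,0,10],[1.4,3.6,66,0,10],[1.4,3.6,66,0,10],[1.4,3.6,66,0,10],[1.4,3.6,66,0,10]]'
python3 - <<'E'
from h import *; from cell import env
go(503.9,307.7,114.6,172.1)
for n in("side","wrist"):
  c=env.read_camera(n);cv2.imwrite(n+"6_raw.png",c["img"])
a=cv2.resize(cv2.imread("side6_raw.png")[230:340,200:290],None,fx=4.4,fy=4.4,interpolation=cv2.INTER_CUBIC)
b=cv2.resize(cv2.imread("wrist6_raw.png")[110:230,240:330],None,fx=4.4,fy=4.4,interpolation=cv2.INTER_CUBIC)
h=min(len(a),len(b));cv2.imwrite("pics/s6.png",np.hstack([a[:h],b[:h]]))
E
```

```text
t: 16.17
eef_pos: [503.9, 308.9, 175.8]
tcp_rot: [3.141, 0.001, 3.002]
ft_force: [-0.2, 0.4, -1.3]
opening: 0.231
grip_force: 30.0
at [503.9 308.9 175.8] [1.7996e+02 6.0000e-02 1.7199e+02] -> rows [-0.2 -1.2 61.2 -0.1]
```

View pics/s6.png

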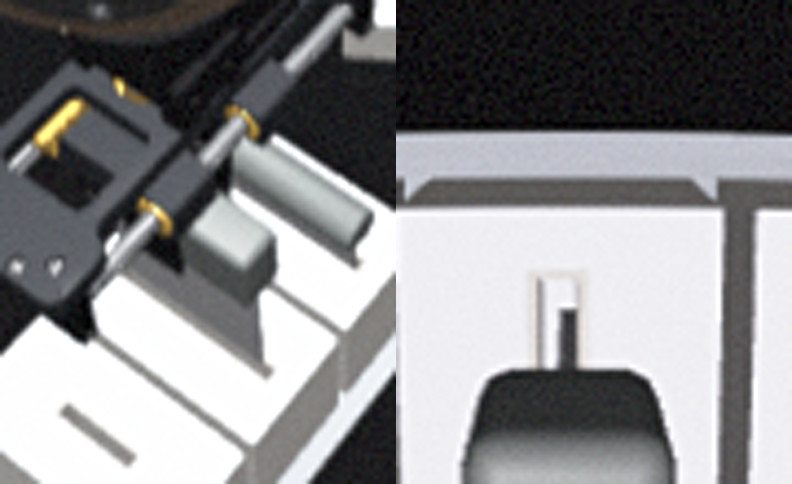

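The wrist crop shows the blade at columns 558–577 inside the slot mouth at 538–578. That's about 1.3 mm off-centre towards +tool y, which agrees with the measured TCP. I'll correct this and insert slowly.

```bash
python3 -m crank '[[0,-1.3,0,0,10],[0,-1.3,0,0,10],[0,-1.3,4,0,10],[0,-1.3,8,0,10],[0,-1.3,12,0,10],[0,-1.3,16,0,10],[0,-1.3,20,0,10],[0,-1.3,24,0,10],[0,-1.3,24,0,10],[0,-1.3,24,0,10]]'
python3 - <<'E'
from h import *; from cell import env
go(503.9,307.7,114.6,172.1)
c=env.read_camera("wrist");V=c["img"].max(2); cv2.imwrite("wrist7_raw.png",c["img"])
print(V[178,268:290].tolist(),V[190,268:290].tolist())
E
```

```text
t: 17.1
eef_pos: [503.4, 307.5, 150.8]
tcp_rot: [-3.141, -0.0, 3.002]
ft_force: [0.6, -0.3, -2.2]
opening: 0.232
grip_force: 30.0
at [503.4 307.5 150.8] [-1.7999e+02 -3.0000e-02  1.7199e+02] -> rows [-0.5  0.2 36.2 -0.1]
[244, 244, 240, 228, 222, 225, 224, 227, 227, 229, 229, 229, 229, 230, 225, 222, 226, 230, 232, 242, 243, 242] [244, 243, 243, 228, 224, 201, 150, 236, 214, 117, 69, 63, 78, 190, 221, 185, 221, 231, 235, 242, 244, 242]
```

The blade is 14 mm into the slot, centred, with no contact force.

```bash
python3 -m crank '[[0,0,5,0,10],[0,0,10,0,10],[0,0,15,0,10],[0,0,20,0,10],[0,0,25,0,10],[0,0,29,0,10],[0,0,32,0,10],[0,0,34,0,10],[0,0,35,0,10],[0,0,35,0,10]]'
python3 -m crank '[[0,0,0,0,10],[0,0,0,0,10],[0,0,0,0,10]]'
```

```text
t: 17.98
eef_pos: [503.5, 307.5, 116.0]
tcp_rot: [-3.142, -0.0, 3.002]
ft_force: [0.3, -0.7, -1.5]
opening: 0.233
grip_force: 30.0
t: 18.23
eef_pos: [503.5, 307.6, 116.4]
tcp_rot: [3.141, 0.0, 3.002]
ft_force: [1.2, -0.1, -2.1]
opening: 0.233
grip_force: 30.0
```

```bash
python3 -m crank '[[0,0,1,0,10],[0,0,1.5,0,10],[0,0,1.5,0,10],[0,0,1.5,0,10],[0,0,1.5,0,10]]'
python3 - <<'E'
from h import *; from cell import env
c=env.read_camera("side"); a=c["img"]; b=env.read_camera("wrist")["img"]
a=cv2.resize(a[190:390,150:340],None,fx=2.1,fy=2.1,interpolation=cv2.INTER_CUBIC);b=cv2.resize(b[80:280,180:370],None,fx=2.1,fy=2.1)
cv2.imwrite("pics/s8.png",np.hstack([a,b]))
E
```

```text
t: 18.65
eef_pos: [503.5, 307.5, 114.6]
tcp_rot: [3.141, 0.0, 3.002]
ft_force: [0.4, -0.6, -1.1]
opening: 0.23
grip_force: 30.0
```

View pics/s8.png

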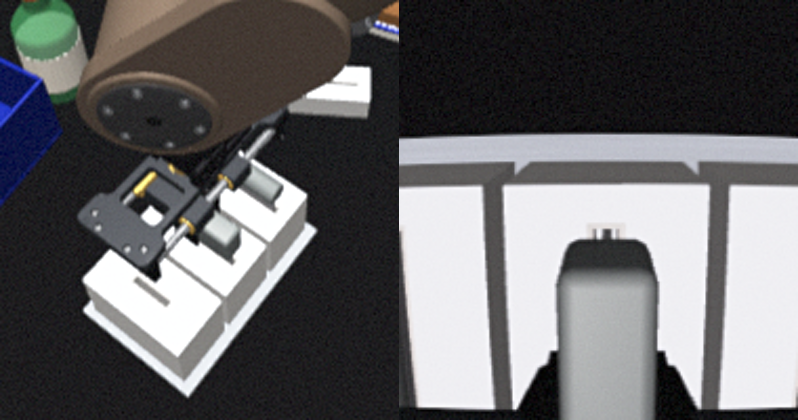

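The blade is fully down in the middle block, with the handle low above it at (222,235), still gripped. The comb is intact. I'll open slightly and retreat upward.

```bash
python3 -m crank '[[0,0,0,0,26],[0,0,0,0,30],[0,0,0,0,36],[0,0,0,0,36],[0,0,0,0,36],[0,0,0,0,36]]'
python3 -m crank '[[0,0,-5,0,36],[0,0,-12,0,36],[0,0,-20,0,36],[0,0,-32,0,36],[0,0,-50,0,36],[0,0,-70,0,36],[0,0,-90,0,36],[0,0,-110,0,36],[0,0,-110,0,36],[0,0,-110,0,36]]'
python3 - <<'E'
from h import *; from cell import env
c=env.read_camera("side"); a=c["img"]; b=env.read_camera("wrist")["img"]
a1=cv2.resize(a[190:390,150:340],None,fx=2.1,fy=2.1,interpolation=cv2.INTER_CUBIC)
b=cv2.resize(a[100:300,260:450],None,fx=2.1,fy=2.1)
cv2.imwrite("pics/s9.png",np.hstack([a1,b]))
E
```

```text
t: 19.25
eef_pos: [503.5, 307.6, 114.7]
tcp_rot: [3.141, 0.0, 3.002]
ft_force: [-0.2, -0.5, 0.0]
opening: 0.376
grip_force: 0.0
t: 20.08
eef_pos: [503.7, 307.6, 226.2]
tcp_rot: [3.14, 0.002, 3.002]
ft_force: [0.1, -0.1, -0.4]
opening: 0.378
grip_force: 0.0
```

View pics/s9.png

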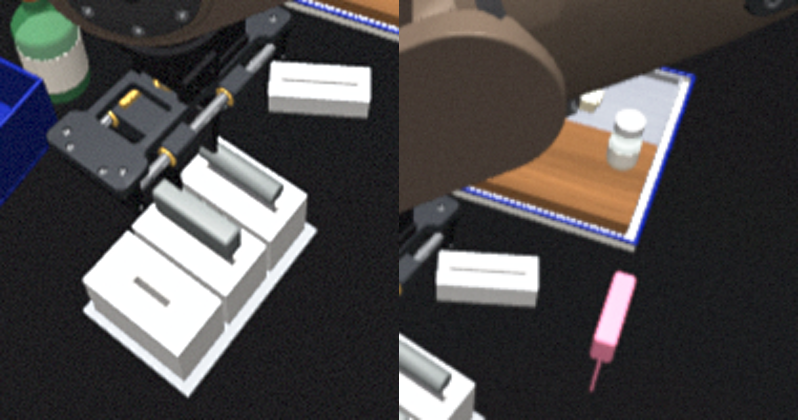

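The scraper stands upright in the free slot with its handle at (197,215). It has been released and the gripper is clear. Nothing else has moved, so I'm handing in.

```bash
python3 -c "
from cell import env
print(env.job_done())"
```

```text
the job is handed in; nothing more can be done
None
```

The job is handed in with no verdict returned: all four chips were swept into the pan with the blade, and the scraper stands released in the free wide slot, with nothing else seen to move.

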